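# Brace a slate drying case in the stop corner and crack its sealed lid

## Robot

A 6-joint arm with a two-finger parallel gripper is mounted at the origin on the work surface. World frame = base frame: x ahead of the robot, y to its left, z up, the work surface at z = 0. Lengths are in m, angles in degrees, forces in N, time in s.
With the tool pointing down it reaches from about 0.4 to 0.825 m from the base axis. Payload 7 kg.
Tool frame: the origin (TCP) lies between the finger pads; the fingertips stand ctrl.nose_length ahead of it and the grasp point (between the pads) lies 2 mm behind it (ctrl.nose_length is the distance from the TCP to the fingertips, in m); z points along the fingers, y is the line along which they close (so a half turn about z gives the same grasp; the last joint's range is limited). The gripper opens to 88 mm and grips with 3 to 60 N. Pads are 19 mm wide; open, the fingers measure 130 mm over their backs; the gripper's body (78 mm by 193 mm) begins 47 mm behind the grasp point.
Start: joints at [-47.951, 20.546, 0.682, 0, -70.136, -16.507], TCP at [0.291, -0.609, 0.244] pointing down, gripper open.
Joint ranges: [-176.03, 176.03], [-82.01, 121.73], [-58.28, 71.71], [-173.87, 95.51], [-174.79, -0.11], [-173.66, 173.66]. Speed limits (degrees/s): [136.94, 136.94, 172.46, 180, 180, 180].

## Interface

Orientations are given as [roll, pitch, yaw] about the fixed x, y, z axes, in that order (R = Rz(yaw) Ry(pitch) Rx(roll)).
In Python, from plant import ctrl gives the robot as it stands.
- The arm moves only by the tool apply_moves, never from a script. Its argument "commands" is a list of rows, each a list of 3 entries, a list of its own where there are three numbers: the shift along the world's x, y, z in cm, then the turn about the world's z in rad, then the closure, from 0 (fully open) to 1 (shut). In form: [[[x, y, z], turn, jaw], ...]. A call has 1 to 20 rows; each row is the pose to reach, as a shift and turn from the pose commanded when the call began; what a row does not reach only later rows make up. A row lasts 1/12 s, in which the tool goes at most 41.7 mm and 7.16 degrees, less where a joint would pass 70% of its speed; a pose out of reach is approached as far as the arm can. A call with a gripper value outside its range is refused whole. The fingers move at their own pace and stop on an object; the grip force is fixed at half the most. Time passes only in rows, so rows that repeat a pose let the fingers close. It gives the time, the measured TCP pose, the force, the opening and the grip force at its end, in the units of the state.
- ctrl.get_obs(): the state, without advancing time (a new reading comes with each control period).
- ctrl.snapshot(name): name is "scene" or "top" or "wrist"; returns a dict with "img" (400x640x3 uint8, red, green, blue), "fx", "fy", "cx", "cy" (pixels), "T" (4x4, takes a point from camera to world coordinates). Camera axes: x right, y up, looking along -z (the intrinsics and any distortion apply to the point x, -y, -z); pixel columns grow to the right and rows downward; lengths in m; the calibration is good to about 2 mm. The wrist camera is an equidistant fisheye: a pixel r from the principal point sees the ray r / f radians off the axis. A picture is of the moment at which its call begins. There is no depth.
- ctrl.close_job(): hands the job in; it is judged then, once.
Trained networks look in a picture, given as the dict that the camera call returned (one of the last four; its "shot" number tells which), for a name from the list of things; names that differ only in an ending like _2 or _b are one class to them, and where a whole thing is asked for, a point or a joint stands for the part that bears it (a point fixed in the world has none). Each returns a list of dicts, best first, with "score" (0 to 1); they miss things now and then, are a little off and sometimes report something else, mostly with a low value. They report only what shows in the picture. A call takes as long as a camera call.
- ctrl.search_frame(picture, target): "at" ([column, row] in pixels, amid what is visible of it).
- ctrl.spot_point(picture, target): "at" ([column, row] in pixels: a listed point, or the origin of a listed thing).
The state is a dict: "clock": time; "joint_pos": joint angles; "qvel": joint speeds; "tau": joint torques, N m; "tool_pos": TCP position; "orientation": TCP orientation; "force": force on the tool from outside, world axes, zero at the start; "moment": the same for the moment, N m; "opening": finger opening in m; "gripper_force": force on a finger pad.
Only numpy, scipy, OpenCV 4.12 (cv2) and the standard library are available. Lean on these libraries where they do the work, as an engineer would, in place of code of your own. Each camera call takes 0.05 s, during which the arm holds its last target. There are 200 camera calls.

## Task

Slide the blue drying case, without tipping it, square and flush into the corner of the yellow stop rails, its metal foot under their lips, with the lid still shut. Then take the lid by its orange bar, pull up until the sticky seal breaks, and hold the lid about 30 mm open at its free edge without swinging it wide; finish while still holding it there, with the case still home in the corner. Leave the other things on the bench alone.

Things in the scene. Friction and masses are not known exactly. Their poses are not given: they have to be found in the camera images.
- board: Plywood stop board, 340 x 440 x 12 mm, fixed, with two yellow rails meeting in a right-angled corner. Origin: the rails' inner corner, at table height (z = 0). x points across the far rail, away from the robot; y across the left rail, to the left; the open area lies at negative x and y.
- corner (a point): The rails' inner corner, on the board's top face. Rail inner faces: board x = 0 (far rail, 300 mm long) and y = 0 (left rail, 300 mm); rails 20 mm thick, 24 mm high. Each has a dark steel lip overhanging its inner face by 8 mm, underside 11 mm above the board's top.
- case: Blue drying case, loose on the board, 0.76 kg with lid (-20 to +30 %). Walls 150 (x) x 180 (y) x 70 mm. Origin: centre of its underside. x points from the hinge side, nearest the robot, to the orange bar's side; z up. Its smooth foot slides easily (friction about 0.25). Pulled up while clear of the rails it tips and the lid stays stuck; the far rail's lip holds it down, with 3 mm of play.
- foot (a point): Centre of the top of the case's metal foot plate, 170 (x) x 200 (y) x 8 mm, standing 10 mm out from the walls all round; it fits under the lips. Home, square and flush: its +x edge on the far rail and +y edge on the left rail, so the case's centre is 85 mm from the far and 100 mm from the left rail's inner face, axes parallel to the board's.
- bar (a point): Centre of the orange round bar handle on the lid, near the lid's edge away from the robot. Bar 14 mm thick, 90 mm long between the centres of its two legs, parallel to the case's y. Lid shut: at x = +50, y = 0, z = +110 mm in the case's frame, 28 mm above the lid's top face.
- hinge (a point): Middle of the lid's hinge line, which is parallel to the case's y, at x = -75, z = +72 mm in the case's frame. The bar lies 125 mm ahead of it and 38 mm above it with the lid shut; the lid's free edge is 153 mm from it.
- lid (a joint): Angle of the white-rimmed lid with a clear window, rad: 0 shut and sealed, growing as the bar side rises; 0.2 is 30 mm open at the free edge. The gasket sticks: about 11 N up at the bar breaks it, right at the start; the pull falls away over the first 8 mm, then only the lid's weight (about 1 N at the bar) is left and it falls shut if let go.
- offcut: grey slate offcut, 70 x 55 x 9 mm, lying on the right-hand end of the board; a bystander
- mallet: wooden mallet lying on the table, about 260 x 120 x 64 mm; a bystander
- chisel: steel splitting chisel lying on the table, about 215 x 50 x 14 mm; a bystander
- spray: green bottle with a black cap, 64 mm across, 170 mm tall, standing; a bystander
- tin: metal can, 84 mm across, 90 mm tall, standing; a bystander
- mug: white mug, 80 mm across, 95 mm tall, standing; a bystander
- brush: hand brush lying on the table behind the board; a bystander

How it is judged:
By the outcome, as a careful person would: the job done as asked, in the order asked, and still so for the second after the job is handed in, while the arm keeps its last pose, push and grip.
It also fails if it takes over 45 s, if anything falls off the work surface, if the arm or the gripper's body presses on something with over 40 N, if the wrist force passes 120 N, or if a joint passes its speed limit or range.

## Working session

There is one attempt and no reset: what is moved stays moved. The work goes in short steps, Python scripts to look and compute and a tool call to move; the robot and the scene stay as the last step left them, time stands still between calls to the robot, and variables do not carry over. Pictures are saved under pics/ and viewed, at most 10 in all, crops included, and the job is handed in when it is done.

Besides the shell and the picture viewer there is one more tool, called after "Emit:" as name([rows], argument=value, ...), one row to a line, values as JSON. apply_moves: Moves the arm, as the interface text tells. Its arguments: {"type":"object","properties":{"commands":{"type":"array"}},"required":["commands"]}

```bash
mkdir -p pics; cat > h.py <<'E'
import numpy as np, cv2
from plant import ctrl
def ray(s,px):
    u,v=(px[0]-s['cx'])/s['fx'],(px[1]-s['cy'])/s['fy']
    if s.get('name')=='wrist':
        r=np.hypot(u,v); k=np.sin(r)/r if r>1e-9 else 1; d=np.array([u*k,-v*k,-np.cos(r)])
    else: d=np.array([u,-v,-1.])
    T=np.array(s['T']); return T[:3,3],T[:3,:3]@d
def atz(s,px,z):
    o,d=ray(s,px); return o+d*(z-o[2])/d[2]
def proj(s,p):
    T=np.array(s['T']); q=T[:3,:3].T@(np.array(p)-T[:3,3])
    return np.array([s['cx']+s['fx']*q[0]/-q[2], s['cy']+s['fy']*q[1]/q[2]])
def snap(n,f=None):
    s=ctrl.snapshot(n); s['name']=n
    if f: cv2.imwrite('pics/'+f,s['img'][:,:,::-1])
    return s
E
python3 - <<'E'
from h import *
for n in('scene','top'):
    s=snap(n,n+'1.png'); print(n,[k for k in s],np.round(s['T'],3).tolist(),s['fx'])
    for t,z in dict(corner=.012,foot=.02,bar=.122,hinge=.084,case=.012,board=0,spray=.085,tin=.045,mug=.05,mallet=.03,chisel=.01,offcut=.02,brush=.03).items():
        for r in ctrl.spot_point(s,t)[:2]: print(t,np.round(r['at'],1),round(r['score'],2),np.round(atz(s,r['at'],z),4))
print(ctrl.nose_length, ctrl.get_obs())
E
```

```text
scene ['img', 'fx', 'fy', 'cx', 'cy', 'T', 'shot', 'name'] [[-0.062, -0.853, 0.518, 1.312], [0.998, -0.049, 0.04, 0.035], [-0.009, 0.52, 0.854, 1.262], [0.0, 0.0, 0.0, 1.0]] 388.88326466189363
corner [348.5 225.6] 0.97 [0.6561 0.1043 0.012 ]
corner [319.9 259.8] 0.69 [0.7941 0.0086 0.012 ]
foot [192.2 208.2] 0.53 [ 0.6212 -0.4744  0.02  ]
foot [451.3 183.8] 0.24 [0.4579 0.4924 0.02  ]
bar [312.7 190. ] 0.82 [ 0.5814 -0.0287  0.122 ]
bar [313.3 191.1] 0.71 [ 0.5858 -0.0263  0.122 ]
hinge [314.2 165.6] 0.81 [ 0.4483 -0.0323  0.084 ]
case [310.6 193.4] 0.61 [ 0.5266 -0.0418  0.012 ]
spray [197.6 187.2] 0.75 [ 0.5693 -0.4481  0.085 ]
tin [202.2 167.1] 0.8 [ 0.4511 -0.467   0.045 ]
mug [192.9 210. ] 0.95 [ 0.6451 -0.4579  0.05  ]
mallet [431.4 220.9] 0.73 [0.6295 0.3989 0.03  ]
mallet [454.2 183.2] 0.62 [0.4614 0.5    0.03  ]
chisel [435.7 218.7] 0.74 [0.6083 0.4213 0.01  ]
offcut [253.5 186.9] 0.61 [ 0.5148 -0.2611  0.02  ]
offcut [347.1 228.5] 0.58 [0.6722 0.0991 0.02  ]
brush [320.  258.2] 0.6 [0.7958 0.0089 0.03  ]
top ['img', 'fx', 'fy', 'cx', 'cy', 'T', 'shot', 'name'] [[-0.015, 0.9
[... 793 characters left out ...]
68 0.0132 0.03  ]
0.017 {'clock': 1.4, 'joint_pos': array([-4.79508520e+01,  2.05471164e+01,  6.81343930e-01,  1.96380464e-04,
       -7.01350455e+01, -1.65072456e+01]), 'qvel': array([ 0.03322684,  0.07747529,  0.05952646, -0.07728423, -0.09099426,
       -0.03715762]), 'tau': array([ 1.72652024e-03, -5.82387578e+01,  2.93303221e+01,  7.00248107e+00,
        1.25208800e-02, -7.13622399e-06]), 'tool_pos': array([ 0.29101764, -0.60902044,  0.24354864]), 'orientation': array([ 1.79999268e+02, -4.09489921e-04, -1.54458031e+02]), 'force': array([-0.24508668, -0.19745277, -0.13153034]), 'moment': array([-0.01561993,  0.00221612,  0.00256831]), 'gripper_force': 0.0, 'opening': 0.08756543405113244}
```

```bash
python3 - <<'E'
import cv2
a=cv2.imread('pics/top1.png')[140:310,200:430]; cv2.imwrite('pics/top1c.png',cv2.resize(a,None,fx=3.4,fy=3.4,interpolation=2))
a=cv2.imread('pics/scene1.png')[110:290,180:440]; cv2.imwrite('pics/scene1c.png',cv2.resize(a,None,fx=3,fy=3,interpolation=2))
E
```

```text
(no output)
```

View pics/top1c.png

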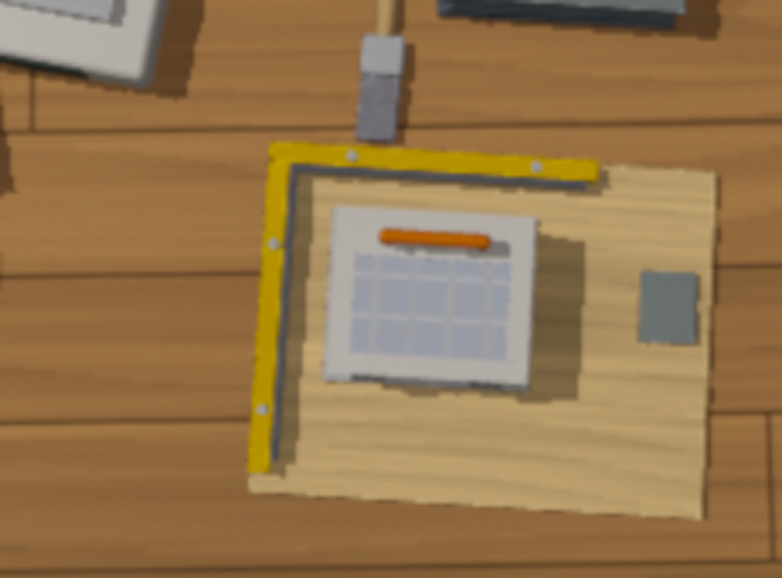

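View pics/scene1c.png

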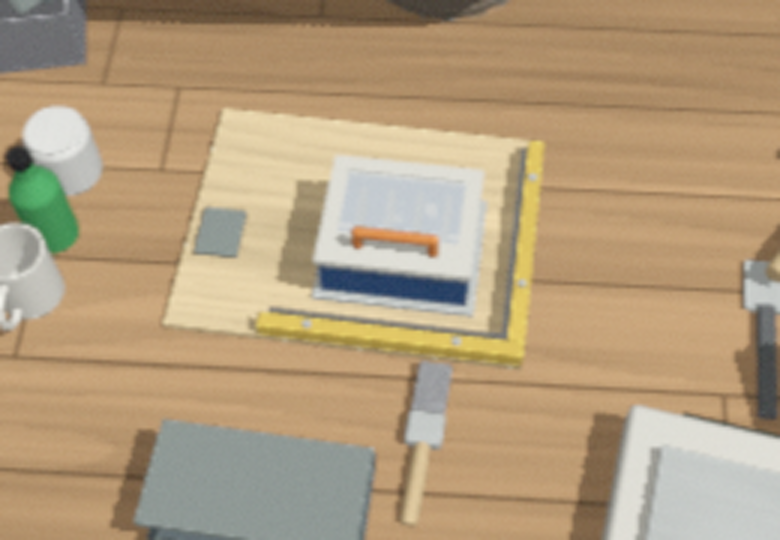

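```bash
cat >> h.py <<'E'
def mask(s,lo,hi):
    return cv2.inRange(cv2.cvtColor(s['img'],cv2.COLOR_RGB2HSV),lo,hi)
def biggest(m):
    n,l,st,c=cv2.connectedComponentsWithStats(m); i=1+np.argmax(st[1:,4]); return (l==i), st[i]
def vis(s):
    """top camera: bar centre+yaw, rail outer lines (tops z=.036) -> corner & yaw"""
    b,st=biggest(mask(s,(4,170,120),(16,255,255)))
    P=np.array([atz(s,(x,y),.127)[:2] for y,x in zip(*np.nonzero(b))])
    (c,w,a)=cv2.minAreaRect(P.astype(np.float32)*1000); vx=cv2.fitLine(P.astype(np.float32),cv2.DIST_L2,0,.01,.01).ravel()
    print('bar',np.round(c,1),np.round(w,1),'yaw',round(np.degrees(np.arctan2(-vx[0]*np.sign(vx[1]),abs(vx[1]))),2))
    y,_=biggest(mask(s,(20,170,110),(34,255,255)))
    Y=np.array([atz(s,(x,v),.036)[:2] for v,x in zip(*np.nonzero(y))])
    far=Y[:,1]<.06; left=Y[:,0]<.60
    for nm,S,ax in (('far',Y[far],0),('left',Y[left],1)):
        L=cv2.fitLine(S.astype(np.float32),cv2.DIST_HUBER,0,.01,.01).ravel(); v=L[:2]*np.sign(L[1-ax])
        print(nm,'mid-line pt',np.round(L[2:]*1000,1),'yaw',round(np.degrees(np.arctan2(-v[0],v[1]) if ax==0 else np.arctan2(v[1],v[0])),2), len(S))
E
python3 - <<'E'
from h import *
s=snap('top'); vis(s)
E
```

```text
bar [364.7 540.1] [108.3  53.1] yaw -36.56
far mid-line pt [656.2 -68.6] yaw -4.37 488
left mid-line pt [477.9 127.7] yaw -4.12 444
```

```bash
sed -i "s/    b,st=biggest(mask(s,(4,170,120),(16,255,255)))/    m=mask(s,(4,190,120),(16,255,255)); m[:190]=0; m[250:]=0; m[:,:275]=0; m[:,380:]=0; b,st=biggest(m)/" h.py
python3 - <<'E'
from h import *
s=snap('top'); vis(s)
# lid edges from crop pixels
f=lambda x,y,z:atz(s,(x/3.4+200,y/3.4+140),z)[:2]
a,b,c,d=[f(x,y,.094) for x,y in((333,207),(535,217),(325,380),(527,388))]
for p,q in((b,a),(d,c),(c,a),(d,b)): v=q-p; print(np.round(np.degrees(np.arctan2(v[1],v[0])),2),np.linalg.norm(v))
print(np.round((a+b+c+d)/4,4))
E
```

```text
bar [574.  -35.4] [96.7  9.5] yaw -4.05
far mid-line pt [656.2 -68.6] yaw -4.45 488
left mid-line pt [477.9 127.7] yaw -4.13 445
86.3 0.18930795099988026
86.91 0.1873138591835443
-3.25 0.16140850055640626
-3.97 0.15944101078059802
[ 0.5207 -0.0318]
```

Emit:
apply_moves([
  [[28.3, 57.5, -3], 1.055, 0.2],
  [[28.3, 57.5, -3], 1.055, 0.2],
  [[28.3, 57.5, -3], 1.055, 0.2],
  [[28.3, 57.5, -3], 1.055, 0.2],
  [[28.3, 57.5, -3], 1.055, 0.2],
  [[28.3, 57.5, -3], 1.055, 0.2],
  [[28.3, 57.5, -3], 1.055, 0.2],
  [[28.3, 57.5, -3], 1.055, 0.2],
  [[28.3, 57.5, -3], 1.055, 0.2],
  [[28.3, 57.5, -3], 1.055, 0.2],
  [[28.3, 57.5, -3], 1.055, 0.2],
  [[28.3, 57.5, -3], 1.055, 0.2],
  [[28.3, 57.5, -3], 1.055, 0.2],
  [[28.3, 57.5, -3], 1.055, 0.2],
  [[28.3, 57.5, -3], 1.055, 0.2],
  [[28.3, 57.5, -3], 1.055, 0.2],
  [[28.3, 57.5, -3], 1.055, 0.2],
  [[28.3, 57.5, -3], 1.055, 0.2],
  [[28.3, 57.5, -3], 1.055, 0.2],
])

```text
clock: 3.08
tool_pos: [0.5737, -0.0343, 0.2135]
orientation: [180.0, -0.0, -94.0]
force: [-0.4, 0.3, 0.1]
opening: 0.0702
gripper_force: 0.0
```

```bash
python3 - <<'E'
from h import *
s=snap('wrist','w1.png')
o=ctrl.get_obs(); print(o['clock'],o['tool_pos'],o['orientation'],o['opening'],o['force'])
for t,z in dict(corner=.012,foot=.02,bar=.122,hinge=.084).items():
    for r in ctrl.spot_point(s,t)[:2]: print(t,np.round(r['at'],1),round(r['score'],2),np.round(atz(s,r['at'],z),4))
m=mask(s,(4,170,90),(16,255,255)); b,st=biggest(m); P=np.array([atz(s,(x,y),.124)[:2]*1000 for y,x in zip(*np.nonzero(b))],np.float32)
print(st,cv2.minAreaRect(P))
E
```

```text
3.1333 [ 0.57358817 -0.03472303  0.21361798] [ 1.79989581e+02 -3.86872367e-03 -9.40468573e+01] 0.0699286917530517 [-0.97499085  0.06080936 -0.10205964]
corner [263.7 292.9] 0.98 [0.6593 0.1069 0.012 ]
bar [318.6 212.1] 0.94 [ 0.5762 -0.0317  0.122 ]
bar [264.6 287.9] 0.31 [0.6286 0.0344 0.122 ]
hinge [450.9 194.7] 0.88 [ 0.4503 -0.0277  0.084 ]
[ 311  145   17  114 1794] ((575.348388671875, -38.512027740478516), (91.39575958251953, 12.431906700134277), 86.12101745605469)
```

View pics/w1.png

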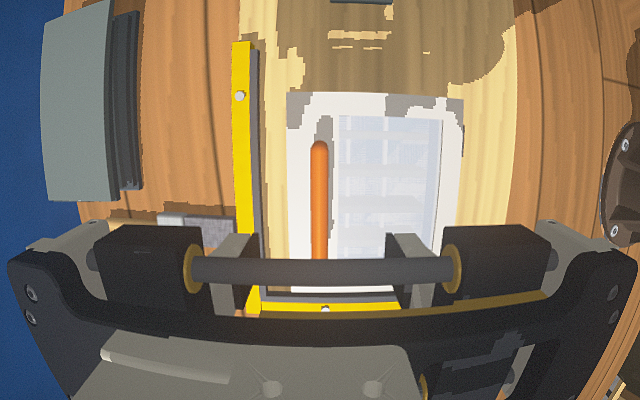

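Emit:
apply_moves([
  [[0.15, 0.1, -3], 0, 0.2],
  [[0.15, 0.1, -6], 0, 0.2],
  [[0.15, 0.1, -8], 0, 0.2],
  [[0.15, 0.1, -9.05], 0, 0.2],
  [[0.15, 0.1, -9.05], 0, 0.2],
  [[0.15, 0.1, -9.05], 0, 0.2],
])

```text
clock: 3.83
tool_pos: [0.5758, -0.0334, 0.1235]
orientation: [180.0, -0.0, -94.0]
force: [0.2, 0.4, 0.5]
opening: 0.0701
gripper_force: 0.0
```

Emit:
apply_moves([
  [[0, 0, 0], 0, 1],
  [[0, 0, 0], 0, 1],
  [[0, 0, 0], 0, 1],
  [[0, 0, 0], 0, 1],
  [[0, 0, 0], 0, 1],
  [[0, 0, 0], 0, 1],
  [[0, 0, 0], 0, 1],
  [[0, 0, 0], 0, 1],
  [[0, 0, 0], 0, 1],
  [[0, 0, 0], 0, 1],
])

```text
clock: 4.67
tool_pos: [0.5756, -0.033, 0.1231]
orientation: [-180.0, 0.0, -94.0]
force: [0.1, -0.2, 0.3]
opening: 0.0131
gripper_force: 30.0
```

Emit:
apply_moves([
  [[0.2, 0.2, 0], 0, 1],
  [[0.4, 0.4, 0], 0, 1],
  [[0.6, 0.6, 0], 0, 1],
  [[0.8, 0.8, 0], 0, 1],
  [[1.0, 1.0, 0], 0, 1],
  [[1.2, 1.2, 0], 0, 1],
  [[1.4, 1.4, 0], 0, 1],
  [[1.6, 1.6, 0], 0, 1],
  [[1.8, 1.8, 0], 0, 1],
  [[2.0, 2.0, 0], 0, 1],
])

```text
clock: 5.5
tool_pos: [0.5957, -0.0128, 0.123]
orientation: [180.0, -0.0, -94.0]
force: [-1.3, -1.6, 2.3]
opening: 0.0128
gripper_force: 30.0
```

Emit:
apply_moves([
  [[0.2, 0.2, 0], 0, 1],
  [[0.4, 0.4, 0], 0, 1],
  [[0.6, 0.6, 0], 0, 1],
  [[0.8, 0.8, 0], 0, 1],
  [[1.0, 1.0, 0], 0, 1],
  [[1.2, 1.2, 0], 0, 1],
  [[1.3, 1.3, 0], 0, 1],
])

```text
clock: 6.08
tool_pos: [0.6089, 0.0003, 0.123]
orientation: [-180.0, 0.0, -94.0]
force: [-1.7, -2.1, 1.2]
opening: 0.0131
gripper_force: 30.0
```

```bash
python3 - <<'E'
from h import *
s=snap('wrist','w2.png'); o=ctrl.get_obs(); print(o['tool_pos'],o['force'],o['moment'])
for r in ctrl.spot_point(s,'corner')[:1]: print(r['at'],atz(s,r['at'],.012))
s=snap('scene','s2.png')
cv2.imwrite('pics/s2c.png',cv2.resize(s['img'][150:250,240:400,::-1],None,fx=5,fy=5,interpolation=2))
E
```

```text
[6.08998084e-01 3.98431505e-04 1.23064511e-01] [-0.44839711 -0.88685712  0.8608056 ] [-0.04050864  0.22792393  0.06427713]
```

View pics/s2c.png

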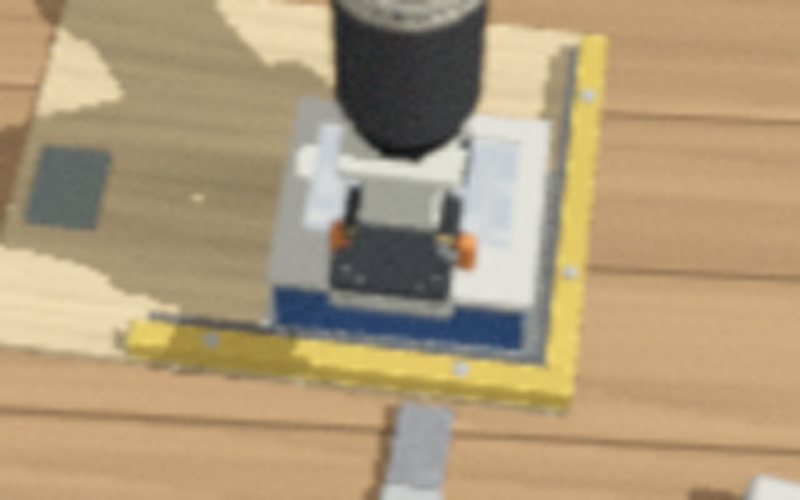

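View pics/w2.png

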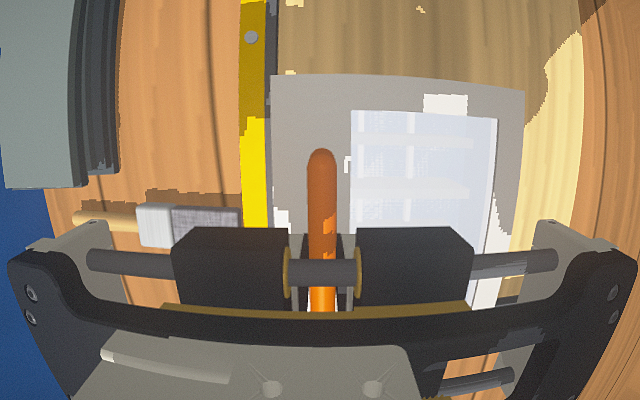

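Emit:
apply_moves([
  [[0.1, 0, 0], -0.005, 1],
  [[0.2, 0, 0], -0.005, 1],
  [[0.3, 0, 0], -0.005, 1],
  [[0.4, 0, 0], -0.005, 1],
  [[0.5, 0, 0], -0.005, 1],
  [[0.6, 0, 0], -0.005, 1],
])

```text
clock: 6.73
tool_pos: [0.6145, -0.0001, 0.123]
orientation: [180.0, -0.0, -94.3]
force: [-2.5, -0.1, 0.9]
opening: 0.013
gripper_force: 30.0
```

Emit:
apply_moves([
  [[0.05, 0, 0], 0, 1],
  [[0.1, 0, 0], 0, 1],
  [[0.15, 0, 0], 0, 1],
  [[0.2, 0, 0], 0, 1],
])

```text
clock: 7.07
tool_pos: [0.6165, -0.0, 0.1231]
orientation: [180.0, -0.0, -94.3]
force: [-1.8, 0.5, 2.1]
opening: 0.0133
gripper_force: 30.0
```

Emit:
apply_moves([
  [[0.05, 0, 0], 0, 1],
  [[0.1, 0, 0], 0, 1],
  [[0.15, 0, 0], 0, 1],
  [[0.2, 0, 0], 0, 1],
])

```text
clock: 7.4
tool_pos: [0.6171, -0.0001, 0.123]
orientation: [179.8, -0.0, -94.3]
force: [-8.2, 1.2, 7.8]
opening: 0.0127
gripper_force: 30.0
```

Emit:
apply_moves([
  [[-0.1, 0, 0], 0, 1],
  [[-0.1, 0.1, 0], 0, 1],
  [[-0.09, 0.2, 0], 0, 1],
  [[-0.08, 0.3, 0], 0, 1],
  [[-0.07, 0.4, 0], 0, 1],
  [[-0.06, 0.5, 0], 0, 1],
  [[-0.06, 0.5, 0], 0, 1],
])

```text
clock: 7.98
tool_pos: [0.6171, 0.0044, 0.123]
orientation: [179.9, -0.1, -94.3]
force: [-6.2, -2.1, 3.4]
opening: 0.0128
gripper_force: 30.0
```

Emit:
apply_moves([
  [[0, 0.05, 0], 0, 1],
  [[0, 0.1, 0], 0, 1],
  [[0, 0.15, 0], 0, 1],
  [[0, 0.2, 0], 0, 1],
  [[0, 0.2, 0], 0, 1],
])

```text
clock: 8.4
tool_pos: [0.6172, 0.0063, 0.123]
orientation: [179.9, -0.1, -94.3]
force: [-5.0, -2.1, 3.0]
opening: 0.0129
gripper_force: 30.0
```

Emit:
apply_moves([
  [[0.01, 0.05, 0], 0, 1],
  [[0.01, 0.1, 0], 0, 1],
  [[0.02, 0.15, 0], 0, 1],
  [[0.02, 0.2, 0], 0, 1],
  [[0.02, 0.2, 0], 0, 1],
])

```text
clock: 8.82
tool_pos: [0.6174, 0.0083, 0.123]
orientation: [179.9, -0.1, -94.3]
force: [-5.6, -2.7, 3.1]
opening: 0.0131
gripper_force: 30.0
```

Emit:
apply_moves([
  [[0.01, 0.05, 0], 0, 1],
  [[0.01, 0.1, 0], 0, 1],
  [[0.02, 0.15, 0], 0, 1],
  [[0.02, 0.2, 0], 0, 1],
  [[0.02, 0.2, 0], 0, 1],
])

```text
clock: 9.23
tool_pos: [0.6174, 0.0087, 0.1231]
orientation: [179.9, -0.2, -94.3]
force: [-3.4, -10.2, 4.2]
opening: 0.0129
gripper_force: 30.0
```

Emit:
apply_moves([
  [[0.02, -0.08, 0], 0, 1],
  [[0.02, -0.08, 0], 0, 1],
  [[0.02, -0.08, 0], 0, 1],
])

```text
clock: 9.48
tool_pos: [0.6174, 0.0085, 0.123]
orientation: [179.9, -0.1, -94.3]
force: [-5.7, -6.8, 4.1]
opening: 0.0131
gripper_force: 30.0
```

```bash
python3 - <<'E'
from h import *
o=ctrl.get_obs(); print(o['tool_pos'],o['orientation'],o['force'],o['moment'])
E
```

```text
[0.61737692 0.00848075 0.12296745] [ 1.79862732e+02 -1.35867758e-01 -9.43248371e+01] [-5.68564355 -6.75719153  4.12372374] [-2.4622238   2.05722573  0.03507192]
```

Emit:
apply_moves([
  [[0, 0, 0], 0.015, 1],
  [[0, 0, 0], 0.015, 1],
  [[0, 0, 0], 0.015, 1],
])

```text
clock: 9.73
tool_pos: [0.6174, 0.0085, 0.123]
orientation: [179.9, -0.1, -93.5]
force: [-6.8, -6.5, 3.2]
opening: 0.0129
gripper_force: 30.1
```

```bash
python3 - <<'E'
from h import *
o=ctrl.get_obs(); print(o['tool_pos'],o['orientation'],o['force'],o['moment'])
E
```

```text
[0.61740045 0.00848227 0.12299771] [ 1.79866191e+02 -1.28312666e-01 -9.34751013e+01] [-6.80373316 -6.51118139  3.15895186] [-2.43220335  2.02610476 -0.16246764]
```

Emit:
apply_moves([
  [[0, 0, 0], -0.015, 1],
  [[0, 0, 0], -0.03, 1],
  [[0, 0, 0], -0.03, 1],
  [[0, 0, 0], -0.03, 1],
])

```text
clock: 10.07
tool_pos: [0.6174, 0.0085, 0.123]
orientation: [179.9, -0.1, -95.2]
force: [-5.4, -5.7, 4.7]
opening: 0.013
gripper_force: 30.1
```

```bash
python3 - <<'E'
from h import *
o=ctrl.get_obs(); print(o['tool_pos'],o['orientation'],o['force'],o['moment'])
E
```

```text
[0.61739888 0.00848747 0.1229965 ] [ 1.79867479e+02 -1.45012161e-01 -9.51665044e+01] [-5.38059293 -5.74742026  4.70485203] [-2.51872605  2.01647573  0.15628975]
```

Emit:
apply_moves([
  [[0, 0, 0], 0.015, 1],
  [[0, 0, 0], 0.015, 1],
  [[0, 0, 0], 0.015, 1],
])

```text
clock: 10.32
tool_pos: [0.6174, 0.0085, 0.123]
orientation: [179.9, -0.1, -94.3]
force: [-5.4, -7.7, 4.3]
opening: 0.0132
gripper_force: 30.0
```

```bash
python3 - <<'E'
from h import *
o=ctrl.get_obs(); print(o['clock'],o['orientation'],o['force'],o['moment'])
s=snap('scene'); a=s['img'][150:250,240:400,::-1]
t=snap('top'); b=t['img'][170:270,265:365,::-1]
cv2.imwrite('pics/c3.png',np.hstack([cv2.resize(a,(480,300),interpolation=2),cv2.resize(b,(300,300),interpolation=2)]))
E
```

```text
10.3167 [ 1.79865466e+02 -1.36375971e-01 -9.43165609e+01] [-5.37397051 -7.6745359   4.33997273] [-2.49412417  2.07217818  0.04280623]
```

View pics/c3.png

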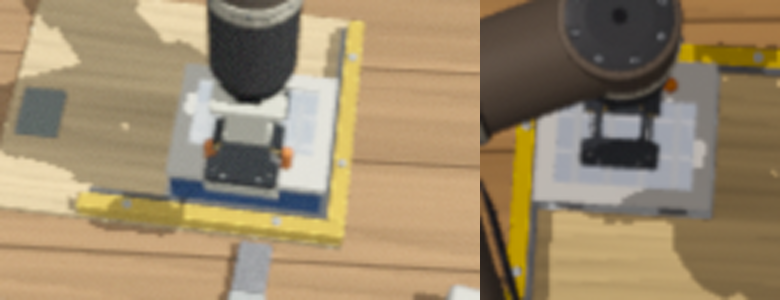

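Emit:
apply_moves([
  [[0, 0, 0.1], 0, 1],
  [[0, 0, 0.2], 0, 1],
  [[-0.05, 0, 0.3], 0, 1],
  [[-0.08, 0, 0.4], 0, 1],
  [[-0.12, 0, 0.5], 0, 1],
  [[-0.16, 0.01, 0.6], 0, 1],
  [[-0.2, 0.01, 0.7], 0, 1],
  [[-0.23, 0.02, 0.8], 0, 1],
])

```text
clock: 11.08
tool_pos: [0.616, 0.0103, 0.1312]
orientation: [180.0, -0.0, -94.3]
force: [-1.6, -4.4, -7.7]
opening: 0.013
gripper_force: 30.0
```

```bash
python3 - <<'E'
from h import *
o=ctrl.get_obs(); print(o['clock'],o['tool_pos'],o['force'])
s=snap('scene'); a=s['img'][150:250,240:400,::-1]
t=snap('top'); b=t['img'][170:270,265:365,::-1]
cv2.imwrite('pics/c4.png',np.hstack([cv2.resize(a,(480,300),interpolation=2),cv2.resize(b,(300,300),interpolation=2)]))
E
```

```text
11.0833 [0.61599894 0.01027109 0.13115345] [-1.64671492 -4.4306517  -7.65728674]
```

View pics/c4.png

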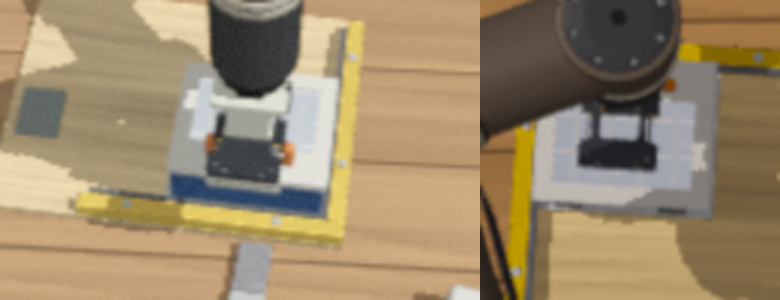

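Emit:
apply_moves([
  [[-0.03, -0.05, 0.1], 0, 1],
  [[-0.06, -0.08, 0.2], 0, 1],
  [[-0.1, -0.08, 0.3], 0, 1],
  [[-0.14, -0.08, 0.4], 0, 1],
  [[-0.18, -0.08, 0.5], 0, 1],
  [[-0.22, -0.08, 0.6], 0, 1],
  [[-0.26, -0.08, 0.7], 0, 1],
  [[-0.3, -0.08, 0.8], 0, 1],
])

```text
clock: 11.85
tool_pos: [0.6133, 0.0098, 0.1392]
orientation: [-180.0, 0.0, -94.3]
force: [-1.4, -0.5, -7.0]
opening: 0.013
gripper_force: 30.0
```

```bash
python3 - <<'E'
from h import *
s=snap('scene'); a=s['img'][165:245,260:370,::-1]
w=snap('wrist'); b=w['img'][40:340,200:560,::-1]
cv2.imwrite('pics/c5.png',np.hstack([cv2.resize(a,(440,320),interpolation=2),cv2.resize(b,(360,320))]))
E
```

```text
(no output)
```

View pics/c5.png

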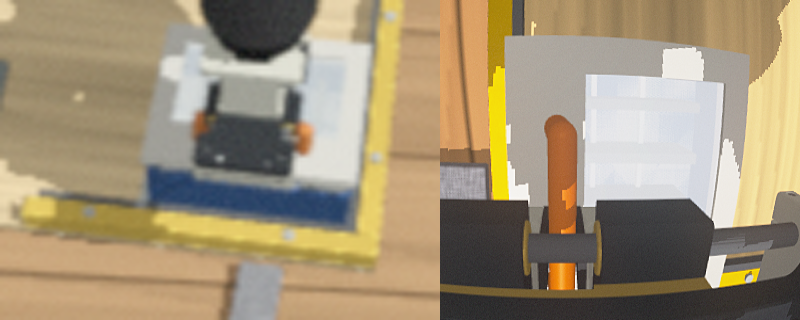

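```bash
python3 - <<'E'
from h import *
s=snap('scene'); 
a=np.radians(-4.3); R=np.array([[np.cos(a),-np.sin(a)],[np.sin(a),np.cos(a)]]); c=np.array([.5675,.0122])
P=lambda x,y,z: proj(s,np.r_[c+R@np.array([x,y]),z])
for y in(-.085,-.06,.06,.08):
    print('y',y)
    for z in np.arange(.03,.125,.005):
        u=P(.075,y,z); print(round(z*1000),np.round(u).astype(int),cv2.remap(s['img'],np.float32([[u[0]]]),np.float32([[u[1]]]),1).ravel(),end='; ')
    print()
for n in('foot','hinge','bar','case'):
    for r in ctrl.spot_point(s,n)[:1]: print(n,r)
print('exp hinge',P(-.075,0,.084),'bar shut',P(.05,0,.122),'bar now',P(.045,0,.138))
# hinge side in top view
t=snap('top')
for r in ctrl.spot_point(t,'hinge')[:1]: print(r, proj(t,np.r_[c+R@np.array([-.075,0]),.084]))
E
```

```text
y -0.085
30 [298 216] [77 83 87]; 35 [298 215] [65 76 91]; 40 [298 214] [52 71 95]; 45 [298 214] [44 68 99]; 50 [298 213] [ 43  67 101]; 55 [298 212] [ 43  68 104]; 60 [298 212] [ 43  68 104]; 65 [298 211] [ 45  67 101]; 70 [298 210] [43 66 97]; 75 [298 210] [42 65 96]; 80 [298 209] [42 64 98]; 85 [298 208] [42 65 99]; 90 [298 207] [ 51  71 100]; 95 [298 207] [ 71  84 106]; 100 [298 206] [103 108 118]; 105 [297 205] [138 139 137]; 110 [297 205] [153 153 146]; 115 [297 204] [158 157 150]; 120 [297 203] [161 161 154]; 
y -0.06
30 [305 217] [112 115 116]; 35 [305 216] [ 87  97 112]; 40 [305 215] [ 58  76 105]; 45 [305 215] [ 46  68 103]; 50 [305 214] [ 43  67 104]; 55 [305 213] [ 41  66 104]; 60 [305 212] [ 42  66 104]; 65 [305 212] [ 43  66 102]; 70 [305 211] [ 42  66 100]; 75 [305 210] [ 41  67 100]; 80 [305 210] [ 43  69 103]; 85 [305 209] [ 46  73 110]; 90 [305 208] [ 52  75 109]; 95 [305 208] [ 72  88 113]; 100 [305 207] [101 109 122]; 105 [305 206] [140 142 139]; 110 [305 205] [150 150 144]; 115 [304 205] [156 155 148]; 120 [304 204] [159 157 151]; 
y 0.06
30 [338 220] [110 112 11
[... 707 characters left out ...]
 71 105]; 65 [344 216] [ 44  69 104]; 70 [344 216] [ 43  69 105]; 75 [345 215] [ 44  71 107]; 80 [345 214] [ 49  78 117]; 85 [345 214] [ 61  88 129]; 90 [345 213] [ 81 104 140]; 95 [345 212] [114 125 139]; 100 [345 211] [145 150 151]; 105 [345 211] [172 174 168]; 110 [345 210] [194 194 187]; 115 [345 209] [214 213 206]; 120 [345 209] [224 222 215]; 
foot {'at': [321.7, 202.0], 'score': 0.56}
hinge {'at': [326.3, 173.0], 'score': 0.88}
bar {'at': [326.1, 200.2], 'score': 0.94}
case {'at': [321.6, 202.3], 'score': 0.56}
exp hinge [327.01855326 175.9592822 ] bar shut [322.80671535 199.32542149] bar now [323.03243327 195.63533532]
{'at': [311.0, 236.5], 'score': 0.72} [310.95112621 236.70340616]
```

```bash
python3 - <<'E'
from h import *
s=snap('scene'); k=6; x0,y0=285,155
a=np.radians(-4.3); R=np.array([[np.cos(a),-np.sin(a)],[np.sin(a),np.cos(a)]]); c=np.array([.5675,.0122])
im=cv2.resize(s['img'][y0:y0+75,x0:x0+80,::-1],None,fx=k,fy=k,interpolation=2)
P=lambda x,y,z: (((proj(s,np.r_[c+R@np.array([x,y]),z])-[x0,y0])+.5)*k).astype(int)
def lid(th,dz,col):
    pts=[]
    for x in(-.075,.078):
        for y in(-.093,.093):
            X,Z=x+.075,.022-.010; pts.append(P(-.075+X*np.cos(th)-Z*np.sin(th),y,.084+dz+X*np.sin(th)+Z*np.cos(th)))
    cv2.polylines(im,[np.array([pts[0],pts[1],pts[3],pts[2]])],True,col,1)
lid(0.13,0,(0,255,0)); lid(0,.016,(0,0,255)); lid(0,0,(255,0,255))
# same for earlier frames: crop at c3 (shut)
c3=cv2.imread('pics/c3.png')[:, :480]; b=c3[15:240,135:375]; b=cv2.resize(b,(320,300))
out=np.zeros((450,800,3),np.uint8); out[:450,:480]=im; out[:300,480:]=b
cv2.imwrite('pics/c6.png',out)
E
```

```text
(no output)
```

View pics/c6.png

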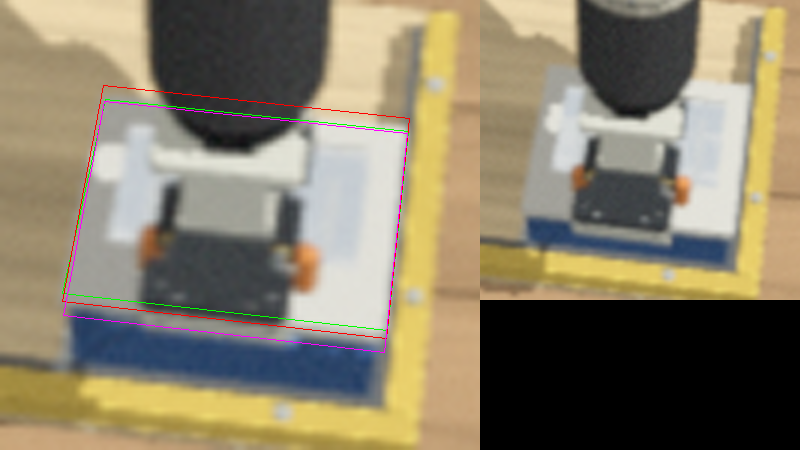

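Emit:
apply_moves([
  [[0.04, 0, -0.1], 0, 1],
  [[0.08, 0, -0.2], 0, 1],
  [[0.12, 0, -0.3], 0, 1],
  [[0.12, 0, -0.3], 0, 1],
  [[0.12, 0, -0.3], 0, 1],
])

```text
clock: 12.77
tool_pos: [0.6139, 0.0094, 0.1356]
orientation: [179.9, -0.0, -94.3]
force: [-3.4, -2.2, -7.0]
opening: 0.0127
gripper_force: 30.0
```

```bash
python3 - <<'E'
from h import *
o=ctrl.get_obs(); print(o['tool_pos'],o['force'],o['moment'],o['clock'])
s=snap('scene')
a=np.radians(-4.3); R=np.array([[np.cos(a),-np.sin(a)],[np.sin(a),np.cos(a)]]); c=np.array([.5675,.0122])
P=lambda x,y,z: proj(s,np.r_[c+R@np.array([x,y]),z])
print('foot corner home',P(.085,-.1,.02),'tipped',P(.085,-.1,.038),'wall corner',P(.075,-.09,.02),P(.075,-.09,.082),P(.075,-.09,.1))
E
```

```text
[0.61392556 0.00940304 0.13563593] [-3.39880504 -2.15461511 -7.01900826] [-0.87516178  1.25225702  0.04388825] 12.7667
foot corner home [294.0213263 219.0138349] tipped [293.7467667  216.62120112] wall corner [297.1818385  216.93787527] [296.33586762 208.41503811] [296.07781068 205.81521194]
```

```bash
python3 - <<'E'
from h import *
s=snap('scene'); c3=cv2.imread('pics/c3.png')[:,:480,::-1]; c3=cv2.resize(c3,(160,100),interpolation=cv2.INTER_AREA)
for u in(298,303,338,343,347):
    print(u,'now '); print(s['img'][199:222,u].tolist()); print('shut'); print(c3[49:72,u-240].tolist())
E
```

```text
298 now 
[[157, 158, 151], [160, 159, 152], [160, 161, 152], [160, 161, 153], [160, 162, 154], [159, 160, 153], [154, 153, 145], [140, 142, 136], [86, 94, 112], [41, 65, 98], [41, 63, 98], [32, 59, 92], [37, 61, 93], [45, 68, 102], [42, 66, 103], [50, 69, 101], [62, 74, 90], [79, 81, 79], [120, 108, 69], [159, 136, 66], [172, 149, 70], [195, 169, 82], [172, 148, 66]]
shut
[[162, 161, 153], [162, 161, 153], [163, 162, 155], [162, 161, 153], [163, 162, 155], [163, 161, 155], [161, 160, 153], [161, 161, 154], [159, 158, 150], [145, 145, 141], [93, 103, 115], [52, 71, 100], [40, 61, 94], [41, 64, 97], [46, 68, 101], [55, 77, 105], [84, 95, 111], [117, 119, 112], [170, 157, 103], [208, 184, 96], [184, 159, 75], [165, 142, 63], [162, 139, 64]]
303 now 
[[159, 160, 151], [160, 159, 151], [161, 159, 153], [160, 161, 153], [159, 159, 151], [161, 161, 153], [158, 156, 148], [151, 150, 144], [112, 119, 128], [70, 88, 113], [43, 71, 107], [47, 72, 107], [39, 62, 95], [39, 64, 95], [43, 69, 103], [41, 66, 102], [54, 73, 104], [105, 110, 116], [134, 130, 117], [210, 191, 109], [227, 203, 106], [22
[... 2043 characters left out ...]
], [224, 223, 215], [225, 224, 216], [225, 224, 217], [225, 225, 217], [225, 224, 216], [225, 224, 216], [221, 220, 212], [187, 186, 179], [158, 159, 160], [111, 126, 147], [93, 107, 130], [93, 101, 116], [95, 104, 116], [95, 105, 116], [101, 110, 120], [106, 112, 119], [110, 115, 120], [112, 118, 118]]
shut
[[227, 226, 218], [228, 227, 219], [227, 226, 218], [227, 226, 218], [227, 226, 218], [228, 227, 219], [227, 226, 218], [227, 226, 219], [227, 226, 218], [225, 224, 217], [225, 224, 217], [225, 224, 217], [226, 225, 217], [221, 220, 212], [191, 191, 184], [149, 151, 148], [111, 119, 126], [98, 106, 118], [100, 110, 119], [102, 110, 119], [105, 112, 120], [110, 117, 121], [113, 117, 119]]
```

Emit:
apply_moves([
  [[0.06, 0, -0.2], 0, 1],
  [[0.12, -0.02, -0.4], 0, 1],
  [[0.18, -0.03, -0.6], 0, 1],
  [[0.18, -0.03, -0.6], 0, 1],
  [[0.18, -0.03, -0.6], 0, 1],
])

```text
clock: 13.28
tool_pos: [0.6155, 0.0089, 0.1298]
orientation: [179.9, -0.0, -94.3]
force: [-5.7, -2.7, -4.7]
opening: 0.0131
gripper_force: 30.0
```

Emit:
apply_moves([
  [[0.06, 0, -0.2], 0, 1],
  [[0.1, -0.02, -0.4], 0, 1],
  [[0.12, -0.03, -0.6], 0, 1],
  [[0.12, -0.03, -0.6], 0, 1],
  [[0.12, -0.03, -0.6], 0, 1],
])

```text
clock: 13.7
tool_pos: [0.6174, 0.0086, 0.1241]
orientation: [180.0, -0.0, -94.3]
force: [-3.9, -3.4, -5.7]
opening: 0.0129
gripper_force: 30.0
```

Emit:
apply_moves([
  [[0, 0, -0.1], 0, 1],
  [[0, 0, -0.15], 0, 1],
  [[0, 0, -0.15], 0, 1],
])

```text
clock: 13.95
tool_pos: [0.6174, 0.0085, 0.1238]
orientation: [-180.0, -0.0, -94.3]
force: [-7.1, -4.0, 3.4]
opening: 0.0129
gripper_force: 30.0
```

Emit:
apply_moves([
  [[0, 0, 0.1], 0, 1],
  [[0, 0, 0.1], 0, 1],
])

```text
clock: 14.12
tool_pos: [0.6174, 0.0086, 0.1241]
orientation: [-180.0, -0.0, -94.3]
force: [-4.1, -3.6, -2.4]
opening: 0.0129
gripper_force: 30.0
```

Emit:
apply_moves([
  [[-0.02, 0, 0.1], 0, 1],
  [[-0.02, 0, 0.1], 0, 1],
])

```text
clock: 14.28
tool_pos: [0.6172, 0.009, 0.1246]
orientation: [-180.0, 0.0, -94.3]
force: [-3.3, -2.7, -4.4]
opening: 0.0128
gripper_force: 30.0
```

Emit:
apply_moves([
  [[-0.02, 0, 0.1], 0, 1],
  [[-0.02, 0, 0.1], 0, 1],
])

```text
clock: 14.45
tool_pos: [0.6168, 0.0091, 0.1254]
orientation: [180.0, 0.0, -94.3]
force: [-3.2, -1.4, -6.3]
opening: 0.0132
gripper_force: 30.0
```

Emit:
apply_moves([
  [[-0.02, 0, 0.1], 0, 1],
  [[-0.02, 0, 0.1], 0, 1],
])

```text
clock: 14.62
tool_pos: [0.6163, 0.0092, 0.1261]
orientation: [179.9, 0.0, -94.3]
force: [-3.7, -0.1, -8.2]
opening: 0.0132
gripper_force: 30.0
```

Emit:
apply_moves([
  [[-0.02, 0, 0.1], 0, 1],
  [[-0.02, 0, 0.1], 0, 1],
])

```text
clock: 14.78
tool_pos: [0.6161, 0.009, 0.1272]
orientation: [179.9, -0.0, -94.3]
force: [-5.0, -0.7, -8.6]
opening: 0.013
gripper_force: 30.0
```

Emit:
apply_moves([
  [[0, 0, 0.1], 0, 1],
  [[0, 0, 0.1], 0, 1],
])

```text
clock: 14.95
tool_pos: [0.6165, 0.009, 0.1286]
orientation: [180.0, -0.0, -94.3]
force: [-5.2, 0.6, -8.4]
opening: 0.0129
gripper_force: 30.0
```

Emit:
apply_moves([
  [[0, 0, 0.1], 0, 1],
  [[0, 0, 0.1], 0, 1],
])

```text
clock: 15.12
tool_pos: [0.6168, 0.0091, 0.13]
orientation: [-180.0, 0.0, -94.3]
force: [-4.9, -0.4, -6.9]
opening: 0.0131
gripper_force: 30.0
```

Emit:
apply_moves([
  [[0, 0, 0.1], 0, 1],
  [[0, 0, 0.1], 0, 1],
])

```text
clock: 15.28
tool_pos: [0.6171, 0.0091, 0.1312]
orientation: [-179.9, 0.0, -94.3]
force: [-4.6, -1.4, -5.6]
opening: 0.0129
gripper_force: 30.0
```

Emit:
apply_moves([
  [[0, 0, 0.1], 0, 1],
  [[0, 0, 0.1], 0, 1],
])

```text
clock: 15.45
tool_pos: [0.617, 0.0089, 0.1322]
orientation: [-179.9, 0.0, -94.3]
force: [-4.6, -1.1, -4.7]
opening: 0.0134
gripper_force: 30.0
```

Emit:
apply_moves([
  [[-0.02, 0, 0.1], 0, 1],
  [[-0.04, 0, 0.2], 0, 1],
  [[-0.04, 0, 0.2], 0, 1],
])

```text
clock: 15.7
tool_pos: [0.6163, 0.0089, 0.134]
orientation: [-180.0, 0.0, -94.3]
force: [-5.4, -1.1, -4.4]
opening: 0.0131
gripper_force: 30.0
```

Emit:
apply_moves([
  [[-0.02, 0, 0.1], 0, 1],
  [[-0.04, 0, 0.2], 0, 1],
  [[-0.04, 0, 0.2], 0, 1],
])

```text
clock: 15.95
tool_pos: [0.6157, 0.009, 0.1357]
orientation: [180.0, 0.0, -94.3]
force: [-5.3, -1.4, -6.6]
opening: 0.0129
gripper_force: 30.0
```

Emit:
apply_moves([
  [[-0.02, 0, 0.1], 0, 1],
  [[-0.04, 0, 0.2], 0, 1],
  [[-0.04, 0, 0.2], 0, 1],
])

```text
clock: 16.2
tool_pos: [0.6151, 0.0091, 0.1375]
orientation: [180.0, 0.0, -94.3]
force: [-6.2, -0.4, -7.9]
opening: 0.0131
gripper_force: 30.0
```

Emit:
apply_moves([
  [[-0.15, 0, 0], 0, 1],
  [[-0.3, 0, 0], 0, 1],
  [[-0.35, 0, 0], 0, 1],
  [[-0.4, 0, 0.1], 0, 1],
  [[-0.44, 0, 0.2], 0, 1],
  [[-0.48, 0, 0.3], 0, 1],
  [[-0.52, 0.01, 0.4], 0, 1],
  [[-0.52, 0.01, 0.4], 0, 1],
])

```text
clock: 16.87
tool_pos: [0.6104, 0.0092, 0.1419]
orientation: [-180.0, 0.0, -94.3]
force: [-1.5, -1.1, -7.0]
opening: 0.0131
gripper_force: 30.0
```

```bash
python3 - <<'E'
from h import *
o=ctrl.get_obs(); F=o['force'];M=o['moment']; print(o['tool_pos'],F,M,'resid',M[0]-.325*F[1],M[1]+.325*F[0])
s=snap('scene')
for n in('hinge','bar','foot'):
    for r in ctrl.spot_point(s,n)[:1]: print(n,r)
E
```

```text
[0.61041821 0.00920093 0.14187539] [-1.45894313 -1.10413153 -6.95523072] [-0.39742575 -0.07493978 -0.01977825] resid -0.038583004518984554 -0.5490962917863753
hinge {'at': [324.9, 174.1], 'score': 0.71}
bar {'at': [324.4, 200.8], 'score': 0.78}
foot {'at': [321.2, 203.6], 'score': 0.85}
```

Emit:
apply_moves([
  [[0, 0, 0], 0, 0.9],
])

```text
clock: 17.15
tool_pos: [0.6105, 0.009, 0.1417]
orientation: [-180.0, -0.0, -94.3]
force: [0.7, -0.5, -6.7]
opening: 0.0132
gripper_force: 30.0
```

Emit:
apply_moves([
  [[0, 0, 0], 0, 0.858],
])

```text
clock: 17.23
tool_pos: [0.6104, 0.009, 0.1417]
orientation: [-180.0, -0.0, -94.3]
force: [0.1, 0.5, -6.8]
opening: 0.0128
gripper_force: 30.0
```

Emit:
apply_moves([
  [[-0.04, 0, 0.1], 0, 1],
  [[-0.09, 0, 0.2], 0, 1],
  [[-0.14, 0.01, 0.3], 0, 1],
  [[-0.19, 0.01, 0.4], 0, 1],
  [[-0.24, 0.02, 0.5], 0, 1],
  [[-0.29, 0.02, 0.6], 0, 1],
  [[-0.34, 0.03, 0.7], 0, 1],
  [[-0.4, 0.03, 0.8], 0, 1],
  [[-0.46, 0.04, 0.9], 0, 1],
  [[-0.52, 0.04, 1.0], 0, 1],
  [[-0.58, 0.04, 1.1], 0, 1],
  [[-0.64, 0.05, 1.2], 0, 1],
  [[-0.7, 0.05, 1.3], 0, 1],
  [[-0.7, 0.05, 1.3], 0, 1],
])

```text
clock: 18.4
tool_pos: [0.6016, 0.0095, 0.1527]
orientation: [179.8, -0.0, -94.3]
force: [2.2, -0.2, -25.0]
opening: 0.0134
gripper_force: 30.0
```

Emit:
apply_moves([
  [[0.05, 0, -0.1], 0, 1],
  [[0.1, 0, -0.2], 0, 1],
  [[0.15, -0.01, -0.3], 0, 1],
  [[0.15, -0.01, -0.3], 0, 1],
])

```text
clock: 18.73
tool_pos: [0.6045, 0.0093, 0.1514]
orientation: [180.0, -0.0, -94.3]
force: [-0.2, -1.9, -19.6]
opening: 0.0128
gripper_force: 30.0
```

```bash
cat > st.py <<'E'
from h import *
o=ctrl.get_obs(); F=o['force'];M=o['moment']; r=M[1]+.325*F[0]
print(round(o['clock'],2),np.round(o['tool_pos'],4),np.round(F,1),'padMy',round(r,2))
E
python3 st.py
```

```text
18.73 [0.6045 0.0093 0.1514] [ -0.2  -1.9 -19.6] padMy 0.31
```

Emit:
apply_moves([
  [[0.05, 0, -0.1], 0, 1],
  [[0.1, 0, -0.2], 0, 1],
  [[0.14, -0.01, -0.3], 0, 1],
  [[0.14, -0.01, -0.3], 0, 1],
])

```text
clock: 19.07
tool_pos: [0.6067, 0.0093, 0.1492]
orientation: [-179.9, 0.0, -94.3]
force: [-2.1, -2.1, -13.2]
opening: 0.013
gripper_force: 30.0
```

```bash
python3 st.py
```

```text
19.07 [0.6067 0.0093 0.1492] [ -2.1  -2.1 -13.2] padMy -0.04
```

Emit:
apply_moves([
  [[0.04, 0, -0.1], 0, 1],
  [[0.04, 0, -0.1], 0, 1],
  [[0.04, 0, -0.1], 0, 1],
])

```text
clock: 19.32
tool_pos: [0.6069, 0.0095, 0.1481]
orientation: [-179.9, 0.0, -94.3]
force: [-2.3, -0.8, -8.8]
opening: 0.0128
gripper_force: 30.0
```

```bash
python3 st.py
```

```text
19.32 [0.6069 0.0095 0.1481] [-2.3 -0.8 -8.8] padMy 0.17
```

Emit:
apply_moves([
  [[0.04, 0, -0.1], 0, 1],
  [[0.04, 0, -0.1], 0, 1],
  [[0.04, 0, -0.1], 0, 1],
])

```text
clock: 19.57
tool_pos: [0.6075, 0.0094, 0.1471]
orientation: [-179.9, 0.0, -94.3]
force: [-1.5, -1.8, -6.3]
opening: 0.0131
gripper_force: 30.0
```

```bash
python3 st.py; python3 - <<'E'
from h import *
s=snap('scene'); k=6; x0,y0=285,155
a=np.radians(-4.3); R=np.array([[np.cos(a),-np.sin(a)],[np.sin(a),np.cos(a)]]); c=np.array([.5675,.0122])
im=cv2.resize(s['img'][y0:y0+75,x0:x0+80,::-1],None,fx=k,fy=k,interpolation=2)
w=snap('wrist')['img'][40:250,240:560,::-1]
out=np.zeros((450,800,3),np.uint8); out[:450,:480]=im; out[:210,480:]=w
cv2.imwrite('pics/c7.png',out)
E
```

```text
19.57 [0.6075 0.0094 0.1471] [-1.5 -1.8 -6.3] padMy 0.13
```

View pics/c7.png

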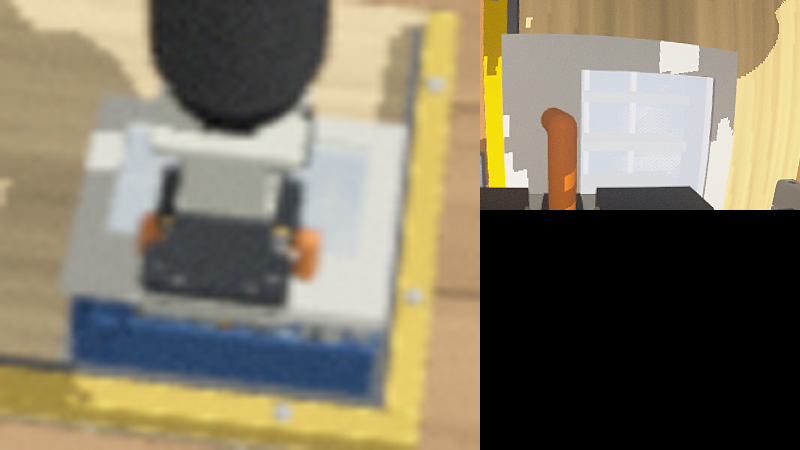

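Emit:
apply_moves([
  [[0.09, -0.01, -0.2], 0, 1],
  [[0.18, -0.01, -0.4], 0, 1],
  [[0.27, -0.02, -0.6], 0, 1],
  [[0.36, -0.03, -0.8], 0, 1],
  [[0.45, -0.03, -1.0], 0, 1],
  [[0.54, -0.04, -1.2], 0, 1],
  [[0.63, -0.05, -1.4], 0, 1],
  [[0.72, -0.06, -1.6], 0, 1],
  [[0.8, -0.06, -1.8], 0, 1],
  [[0.88, -0.07, -2.0], 0, 1],
  [[0.94, -0.07, -2.2], 0, 1],
  [[1.0, -0.08, -2.4], 0, 1],
  [[1.0, -0.08, -2.5], 0, 1],
  [[1.0, -0.08, -2.5], 0, 1],
])

```text
clock: 20.83
tool_pos: [0.6174, 0.0086, 0.124]
orientation: [-179.9, -0.0, -94.2]
force: [-5.8, -2.8, 15.6]
opening: 0.0129
gripper_force: 30.0
```

```bash
python3 st.py
```

```text
20.83 [0.6174 0.0086 0.124 ] [-5.8 -2.8 15.6] padMy 0.47
```

Emit:
apply_moves([
  [[0, 0.03, 0.1], 0, 1],
  [[0, 0.03, 0.1], 0, 0.7],
  [[-0.05, 0, 0.1], 0, 0.7],
  [[-0.05, 0, 0.3], 0, 0.7],
  [[-0.05, 0, 0.5], 0, 0.7],
  [[-0.05, 0, 0.7], 0, 0.7],
  [[-0.05, 0, 0.7], 0, 0.7],
  [[-0.05, 0, 0.7], 0, 0.7],
])

```text
clock: 21.5
tool_pos: [0.6166, 0.0088, 0.1287]
orientation: [-180.0, 0.0, -94.3]
force: [0.2, 0.6, -0.7]
opening: 0.0262
gripper_force: 0.0
```

```bash
python3 st.py
```

```text
21.5 [0.6166 0.0088 0.1287] [ 0.2  0.6 -0.7] padMy 0.21
```

Emit:
apply_moves([
  [[0.08, 0, 0.1], 0, 0.7],
  [[0.08, 0, 0.1], 0, 1],
  [[0.08, 0, 0.1], 0, 1],
  [[0.08, 0, 0.1], 0, 1],
  [[0.08, 0, 0.1], 0, 1],
  [[0.08, 0, 0.1], 0, 1],
])

```text
clock: 22.0
tool_pos: [0.6172, 0.0086, 0.1295]
orientation: [180.0, 0.0, -94.3]
force: [-1.1, -0.8, -0.8]
opening: 0.0129
gripper_force: 30.0
```

```bash
python3 st.py
```

```text
22.0 [0.6172 0.0086 0.1295] [-1.1 -0.8 -0.8] padMy -0.39
```

Emit:
apply_moves([
  [[0.08, 0.1, -0.05], 0, 1],
  [[0.08, 0.1, -0.05], 0, 1],
  [[0.08, 0.1, -0.05], 0, 1],
])

```text
clock: 22.25
tool_pos: [0.6174, 0.0087, 0.1294]
orientation: [179.9, -0.1, -94.3]
force: [-3.0, -3.7, 4.5]
opening: 0.0131
gripper_force: 30.0
```

```bash
python3 st.py
```

```text
22.25 [0.6174 0.0087 0.1294] [-3.  -3.7  4.5] padMy 0.29
```

Emit:
apply_moves([
  [[-0.05, -0.06, 0.15], 0, 1],
  [[-0.08, -0.06, 0.25], 0, 1],
  [[-0.12, -0.06, 0.35], 0, 1],
  [[-0.15, -0.06, 0.45], 0, 1],
  [[-0.18, -0.06, 0.55], 0, 1],
  [[-0.18, -0.06, 0.55], 0, 1],
])

```text
clock: 22.75
tool_pos: [0.6153, 0.0089, 0.1336]
orientation: [179.9, -0.0, -94.3]
force: [-1.0, -2.0, -9.4]
opening: 0.0131
gripper_force: 30.0
```

```bash
python3 st.py
```

```text
22.75 [0.6153 0.0089 0.1336] [-1.  -2.  -9.4] padMy 0.03
```

Emit:
apply_moves([
  [[-0.04, 0, 0.1], 0, 1],
  [[-0.08, 0, 0.2], 0, 1],
  [[-0.11, 0, 0.3], 0, 1],
  [[-0.14, 0, 0.4], 0, 1],
  [[-0.14, 0, 0.4], 0, 1],
])

```text
clock: 23.17
tool_pos: [0.615, 0.0091, 0.1394]
orientation: [-180.0, 0.0, -94.3]
force: [-0.7, -1.8, -5.6]
opening: 0.0126
gripper_force: 30.0
```

```bash
python3 st.py
```

```text
23.17 [0.615  0.0091 0.1394] [-0.7 -1.8 -5.6] padMy 0.44
```

Emit:
apply_moves([
  [[-0.04, 0, 0.1], 0, 1],
  [[-0.08, 0, 0.2], 0, 1],
  [[-0.12, 0, 0.3], 0, 1],
  [[-0.16, 0.01, 0.4], 0, 1],
  [[-0.16, 0.01, 0.4], 0, 1],
])

```text
clock: 23.58
tool_pos: [0.6132, 0.0091, 0.1429]
orientation: [-180.0, 0.0, -94.3]
force: [-1.7, -1.6, -5.2]
opening: 0.0129
gripper_force: 30.0
```

```bash
python3 st.py
```

```text
23.58 [0.6132 0.0091 0.1429] [-1.7 -1.6 -5.2] padMy -0.15
```

Emit:
apply_moves([
  [[-0.06, 0, 0.13], 0, 1],
  [[-0.12, 0, 0.26], 0, 1],
  [[-0.18, 0, 0.39], 0, 1],
  [[-0.24, 0.01, 0.52], 0, 1],
  [[-0.31, 0.01, 0.65], 0, 1],
  [[-0.38, 0.02, 0.78], 0, 1],
  [[-0.45, 0.02, 0.91], 0, 1],
  [[-0.52, 0.03, 1.04], 0, 1],
  [[-0.52, 0.03, 1.04], 0, 1],
])

```text
clock: 24.33
tool_pos: [0.608, 0.0094, 0.1533]
orientation: [-180.0, 0.0, -94.3]
force: [-0.7, -0.6, -7.5]
opening: 0.0133
gripper_force: 30.0
```

```bash
python3 st.py
```

```text
24.33 [0.608  0.0094 0.1533] [-0.7 -0.6 -7.5] padMy 0.02
```

Emit:
apply_moves([
  [[-0.08, 0, 0.15], 0, 1],
  [[-0.16, 0, 0.3], 0, 1],
  [[-0.24, 0, 0.45], 0, 1],
  [[-0.24, 0, 0.45], 0, 1],
  [[-0.16, 0, 0.3], 0, 1],
  [[-0.08, 0, 0.15], 0, 1],
  [[0, 0, 0], 0, 1],
  [[0, 0, 0], 0, 1],
])

```text
clock: 25.0
tool_pos: [0.6081, 0.0093, 0.1531]
orientation: [180.0, -0.0, -94.3]
force: [-1.5, -0.2, -8.6]
opening: 0.0132
gripper_force: 30.0
```

```bash
python3 st.py
```

```text
25.0 [0.6081 0.0093 0.1531] [-1.5 -0.2 -8.6] padMy 0.17
```

Emit:
apply_moves([
  [[0, 0, 0.15], 0, 1],
  [[0, 0, 0.3], 0, 1],
  [[-0.02, 0, 0.45], 0, 1],
  [[-0.04, 0, 0.6], 0, 1],
  [[-0.06, 0, 0.75], 0, 1],
  [[-0.08, 0, 0.85], 0, 1],
  [[-0.08, 0, 0.85], 0, 1],
])

```text
clock: 25.58
tool_pos: [0.6058, 0.0094, 0.1591]
orientation: [179.8, -0.0, -94.4]
force: [2.4, -0.7, -27.2]
opening: 0.0132
gripper_force: 30.0
```

Emit:
apply_moves([
  [[0, 0, -0.15], 0, 1],
  [[0, 0, -0.3], 0, 1],
  [[0, 0, -0.3], 0, 1],
])

```text
clock: 25.83
tool_pos: [0.6066, 0.0094, 0.1578]
orientation: [179.9, -0.0, -94.3]
force: [0.3, 0.1, -20.7]
opening: 0.0128
gripper_force: 30.0
```

Emit:
apply_moves([
  [[0, 0, -0.15], 0, 1],
  [[0, 0, -0.3], 0, 1],
  [[0, 0, -0.3], 0, 1],
])

```text
clock: 26.08
tool_pos: [0.6073, 0.0093, 0.1559]
orientation: [-180.0, -0.0, -94.3]
force: [-1.5, -0.2, -13.6]
opening: 0.0125
gripper_force: 30.0
```

Emit:
apply_moves([
  [[0, 0, -0.15], 0, 1],
  [[0, 0, -0.15], 0, 1],
])

```text
clock: 26.25
tool_pos: [0.6073, 0.0093, 0.1545]
orientation: [-180.0, 0.0, -94.3]
force: [-3.6, 0.3, -9.5]
opening: 0.0134
gripper_force: 30.0
```

```bash
python3 - <<'E'
from h import *
s=snap('scene'); cv2.imwrite('pics/s8.png',s['img'][:,:,::-1])
st=[]
a=np.radians(-4.3); R=np.array([[np.cos(a),-np.sin(a)],[np.sin(a),np.cos(a)]])
def corner(bar,th,x,y,z):
    X,Z=x*np.cos(th)-z*np.sin(th), x*np.sin(th)+z*np.cos(th)
    return proj(s,np.r_[np.array(bar[:2])+R@np.array([X,y]),bar[2]+Z])
for nm,bar in(('c3 shut',(.6174,.0085,.122)),('c6',(.6133,.0098,.138)),('c7',(.6075,.0094,.1453))):
    for th in(0,.1,.2,.25): print(nm,th,[np.round(corner(bar,th,x,y,-.028),1).tolist() for x,y in((-.127,-.093),(-.127,.093),(.028,-.093),(.028,.093))])
print('measured c7 rear corners',[301.2,170.7],[352,175.2]); 
im=s['img'].astype(int)
for u in(304,348): print(u,im[164:182,u].tolist())
o=ctrl.get_obs(); print(o['tool_pos'],o['force'],o['moment'],o['clock'])
for u in (298,303,343): print(u,im[196:220,u].tolist())
E
```

```text
c3 shut 0 [[302.1, 171.3], [352.5, 176.7], [295.2, 207.3], [348.6, 213.5]]
c3 shut 0.1 [[302.0, 174.0], [352.2, 179.4], [295.0, 207.6], [348.5, 213.8]]
c3 shut 0.2 [[302.0, 176.9], [351.8, 182.3], [294.9, 207.7], [348.5, 213.9]]
c3 shut 0.25 [[301.9, 178.4], [351.6, 183.8], [294.8, 207.7], [348.5, 213.9]]
c6 0 [[302.3, 167.8], [353.2, 173.3], [295.4, 204.0], [349.3, 210.2]]
c6 0.1 [[302.3, 170.6], [352.9, 176.0], [295.3, 204.2], [349.3, 210.4]]
c6 0.2 [[302.2, 173.5], [352.5, 179.0], [295.1, 204.3], [349.2, 210.6]]
c6 0.25 [[302.2, 175.0], [352.3, 180.5], [295.0, 204.3], [349.3, 210.6]]
c7 0 [[302.3, 165.3], [353.3, 170.8], [295.3, 201.5], [349.3, 207.6]]
c7 0.1 [[302.3, 168.1], [352.9, 173.5], [295.2, 201.7], [349.3, 207.9]]
c7 0.2 [[302.2, 171.1], [352.6, 176.5], [295.0, 201.8], [349.3, 208.0]]
c7 0.25 [[302.1, 172.6], [352.4, 178.0], [294.9, 201.8], [349.3, 208.0]]
measured c7 rear corners [301.2, 170.7] [352, 175.2]
304 [[223, 205, 165], [203, 184, 146], [197, 178, 140], [175, 158, 123], [166, 149, 116], [165, 147, 115], [163, 152, 129], [159, 156, 145], [158, 158, 150], [158, 15
[... 1051 characters left out ...]
8, 157, 151], [157, 158, 148], [154, 153, 147], [143, 145, 141], [135, 137, 140], [135, 139, 138], [113, 126, 138], [66, 85, 112], [39, 65, 98], [43, 65, 102], [43, 68, 104], [41, 67, 106], [39, 63, 104], [43, 69, 104], [56, 77, 109], [104, 110, 117], [134, 130, 117], [211, 192, 109], [225, 202, 105]]
343 [[197, 203, 206], [208, 210, 210], [220, 219, 212], [223, 222, 214], [222, 221, 214], [222, 221, 214], [222, 221, 213], [223, 221, 214], [223, 222, 215], [221, 221, 214], [219, 219, 211], [198, 198, 190], [183, 183, 176], [154, 156, 153], [129, 135, 138], [120, 131, 137], [92, 116, 147], [63, 89, 129], [46, 72, 110], [43, 70, 107], [46, 70, 106], [41, 66, 104], [36, 64, 104], [51, 75, 111]]
```

Emit:
apply_moves([
  [[0.03, 0, -0.15], 0, 1],
  [[0.03, 0, -0.15], 0, 1],
])

```text
clock: 26.47
tool_pos: [0.6078, 0.0093, 0.1528]
orientation: [-180.0, -0.0, -94.3]
force: [-3.0, -0.3, -7.3]
opening: 0.0131
gripper_force: 30.0
```

Emit:
apply_moves([
  [[0, 0, -0.1], 0, 1],
  [[0, 0, -0.1], 0, 1],
])

```text
clock: 26.63
tool_pos: [0.6084, 0.0093, 0.1522]
orientation: [-179.9, 0.0, -94.3]
force: [-2.0, -0.5, -5.3]
opening: 0.013
gripper_force: 30.0
```

Emit:
apply_moves([
  [[0, 0, -0.1], 0, 1],
  [[0, 0, -0.1], 0, 1],
])

```text
clock: 26.8
tool_pos: [0.6089, 0.0093, 0.1514]
orientation: [-179.8, 0.0, -94.3]
force: [0.2, -2.8, -2.6]
opening: 0.0129
gripper_force: 30.0
```

Emit:
apply_moves([
  [[0, 0, -0.1], 0, 1],
  [[0, 0, -0.1], 0, 1],
])

```text
clock: 26.97
tool_pos: [0.6087, 0.0093, 0.1503]
orientation: [-179.9, 0.0, -94.3]
force: [0.4, -3.9, -1.6]
opening: 0.0131
gripper_force: 30.0
```

```bash
cat > avg.py <<'E'
from h import *
A=[]
for i in range(4):
    s=snap('scene'); o=ctrl.get_obs(); A.append(np.r_[o['tool_pos'],o['force'],o['moment']])
im=s['img'].astype(int)
print(np.round(np.mean(A,0),4),o['clock'])
for u in (303,343): print(u,im[201:213,u].tolist())
E
python3 avg.py
```

```text
[ 0.6083  0.0093  0.15    2.1157 -2.8753 -1.7128 -1.0193 -0.1923  0.011 ] 27.1667
303 [[157, 156, 150], [158, 158, 151], [156, 154, 149], [155, 154, 148], [132, 136, 138], [115, 124, 130], [112, 122, 130], [71, 92, 124], [47, 70, 103], [36, 61, 98], [43, 68, 104], [40, 68, 105]]
343 [[223, 222, 214], [224, 223, 216], [225, 223, 216], [223, 221, 213], [224, 223, 215], [224, 222, 214], [220, 218, 211], [195, 193, 186], [168, 169, 165], [116, 125, 133], [93, 107, 125], [77, 101, 130]]
```

Emit:
apply_moves([
  [[0.06, 0, 0], 0, 1],
  [[0.1, 0, 0], 0, 1],
  [[0.1, 0, 0], 0, 1],
])

```text
clock: 27.42
tool_pos: [0.6084, 0.0093, 0.1493]
orientation: [180.0, -0.0, -94.3]
force: [1.2, -2.6, -2.8]
opening: 0.0136
gripper_force: 30.0
```

```bash
python3 avg.py|head -1
```

```text
[ 0.6084  0.0093  0.1492  1.2881 -2.5416 -2.9247 -1.0626 -0.0361 -0.0044] 27.6167
```

Emit:
apply_moves([
  [[0.08, 0, 0], 0, 1],
  [[0.16, 0, 0], 0, 1],
  [[0.16, 0, 0], 0, 1],
])

```text
clock: 27.87
tool_pos: [0.6094, 0.0092, 0.1489]
orientation: [179.9, -0.0, -94.3]
force: [-1.0, -2.7, -4.4]
opening: 0.0128
gripper_force: 30.0
```

```bash
python3 avg.py|head -1
```

```text
[ 0.6096  0.0093  0.149  -1.6932 -2.5536 -4.8839 -0.967   0.9216  0.0146] 28.0667
```

Emit:
apply_moves([
  [[-0.03, 0, 0.15], 0, 1],
  [[-0.08, 0, 0.3], 0, 1],
  [[-0.14, 0, 0.45], 0, 1],
  [[-0.2, 0, 0.6], 0, 1],
  [[-0.26, 0, 0.75], 0, 1],
  [[-0.31, 0, 0.9], 0, 1],
  [[-0.31, 0, 0.9], 0, 1],
])

```text
clock: 28.65
tool_pos: [0.6067, 0.0094, 0.1575]
orientation: [179.9, 0.0, -94.3]
force: [2.0, -1.3, -19.2]
opening: 0.0132
gripper_force: 30.0
```

Emit:
apply_moves([
  [[0.04, 0, -0.15], 0, 1],
  [[0.08, 0, -0.3], 0, 1],
  [[0.12, 0, -0.4], 0, 1],
  [[0.12, 0, -0.4], 0, 1],
  [[0.12, 0, -0.4], 0, 1],
])

```text
clock: 29.07
tool_pos: [0.6082, 0.0094, 0.1547]
orientation: [-180.0, 0.0, -94.3]
force: [-2.1, -0.9, -9.6]
opening: 0.0128
gripper_force: 30.0
```

```bash
python3 avg.py|head -1
```

```text
[ 6.0820e-01  9.4000e-03  1.5470e-01 -2.3848e+00 -9.0310e-01 -9.4531e+00
```

Emit:
apply_moves([
  [[0.02, 0, -0.1], 0, 1],
  [[0.04, 0.02, -0.2], 0, 1],
  [[0.04, 0.02, -0.2], 0, 1],
])

```text
clock: 29.52
tool_pos: [0.6086, 0.0097, 0.1524]
orientation: [180.0, 0.0, -94.3]
force: [-3.3, -0.1, -8.4]
opening: 0.0131
gripper_force: 30.0
```

```bash
python3 avg.py|head -2
```

```text
[ 0.6086  0.0097  0.1524 -3.3399 -0.1271 -7.6635  0.0501  1.3946 -0.02  ] 29.7167
303 [[158, 157, 149], [158, 157, 149], [155, 156, 148], [149, 150, 144], [112, 119, 126], [91, 104, 121], [77, 93, 113], [54, 76, 107], [43, 66, 99], [41, 66, 100], [42, 67, 100], [44, 68, 105]]
```

Emit:
apply_moves([
  [[0, 0.02, -0.08], 0, 1],
  [[0, 0.02, -0.12], 0, 1],
  [[0, 0.02, -0.12], 0, 1],
])

```text
clock: 29.97
tool_pos: [0.6092, 0.0096, 0.1517]
orientation: [-179.9, -0.0, -94.3]
force: [-2.1, -2.6, -6.6]
opening: 0.013
gripper_force: 30.0
```

```bash
python3 avg.py|head -2
```

```text
[ 0.6092  0.0096  0.1517 -0.5982 -2.2247 -5.2356 -0.8959  0.5535  0.0086] 30.1667
303 [[157, 156, 149], [160, 156, 149], [157, 155, 148], [151, 150, 144], [105, 113, 123], [62, 80, 109], [88, 104, 123], [74, 100, 134], [49, 75, 110], [41, 66, 97], [42, 67, 102], [41, 68, 104]]
```

Emit:
apply_moves([
  [[-0.02, 0.02, -0.07], 0, 1],
  [[-0.02, 0.02, -0.07], 0, 1],
  [[-0.02, 0.02, -0.07], 0, 1],
])

```text
clock: 30.42
tool_pos: [0.6092, 0.0098, 0.1512]
orientation: [-179.9, -0.0, -94.3]
force: [1.4, -4.3, -2.7]
opening: 0.013
gripper_force: 30.0
```

```bash
python3 avg.py|head -2
```

```text
[ 0.6091  0.0098  0.1512  1.7282 -5.0258 -2.5118 -1.7586 -0.3384 -0.0322] 30.6167
303 [[159, 158, 150], [160, 158, 150], [155, 154, 149], [152, 150, 145], [123, 129, 134], [90, 103, 121], [98, 112, 125], [68, 93, 125], [42, 67, 103], [40, 62, 97], [41, 65, 101], [43, 68, 105]]
```

Emit:
apply_moves([
  [[0.08, -0.03, 0], 0, 1],
  [[0.08, -0.03, 0], 0, 1],
  [[0.08, -0.03, 0], 0, 1],
])

```text
clock: 30.87
tool_pos: [0.6094, 0.0096, 0.1506]
orientation: [-180.0, 0.0, -94.3]
force: [0.5, -3.8, -3.7]
opening: 0.013
gripper_force: 30.0
```

```bash
python3 avg.py|head -1; python3 - <<'E'
from h import *
s=snap('scene'); im=s['img'].astype(int)
for u in(304,348): print(u,im[167:180,u].tolist())
print([r for r in ctrl.spot_point(s,'hinge')[:1]],[r for r in ctrl.spot_point(s,'foot')[:1]])
t=snap('top'); print([r for n in('hinge','bar','case') for r in ctrl.spot_point(t,n)[:1]])
E
```

```text
[ 0.6094  0.0097  0.1506  0.99   -3.9973 -3.3329 -1.5414 -0.1663 -0.0518] 31.0667
304 [[165, 147, 113], [165, 148, 113], [166, 148, 116], [164, 151, 124], [159, 156, 145], [158, 156, 150], [160, 159, 152], [156, 155, 148], [161, 161, 154], [157, 154, 149], [165, 164, 157], [194, 192, 185], [203, 202, 195]]
348 [[207, 189, 150], [204, 185, 148], [205, 186, 149], [209, 191, 153], [210, 192, 152], [185, 166, 130], [169, 151, 117], [170, 153, 121], [187, 176, 154], [217, 215, 205], [224, 222, 215], [224, 222, 215], [223, 222, 215]]
[{'at': [325.6, 172.9], 'score': 0.82}] [{'at': [323.6, 205.6], 'score': 0.96}]
[{'at': [313.4, 239.6], 'score': 0.87}, {'at': [313.2, 198.9], 'score': 0.92}, {'at': [314.5, 217.7], 'score': 0.97}]
```

```bash
python3 - <<'E'
import cv2
c3=cv2.imread('pics/c3.png')[:,:480,::-1]; c3=cv2.resize(c3,(160,100),interpolation=cv2.INTER_AREA)
for u in(304,348): print(u,c3[17:30,u-240].tolist())
E
```

```text
304 [[160, 143, 111], [162, 145, 112], [165, 149, 115], [167, 151, 120], [165, 157, 140], [162, 160, 151], [162, 160, 153], [161, 161, 153], [162, 161, 153], [162, 161, 154], [160, 159, 152], [162, 162, 155], [163, 162, 156]]
348 [[205, 187, 149], [203, 184, 146], [204, 185, 147], [208, 188, 150], [208, 189, 151], [186, 167, 132], [170, 153, 119], [168, 151, 118], [181, 168, 142], [216, 213, 203], [226, 225, 217], [227, 226, 218], [227, 226, 219]]
```

```bash
python3 -c "
from h import *
o=ctrl.get_obs();print(o['clock'],o['tool_pos'],o['force']);print(ctrl.close_job())"
```

```text
31.4167 [0.60930779 0.00967557 0.15062443] [ 0.99320622 -5.10730299 -2.64101896]
the job is handed in; nothing more can be done
None
```

I handed the job in at 31.4 s: the case is home in the corner, and the gripper is holding the lid about 27 mm open by its orange bar. To regrip higher on the bar, I let the lid close once after the seal first broke, then pulled it open again. I estimated the opening from the arm's position. The last camera check put the hinge side back where it was when the case went home, but while pulling the lid up the case may have lifted a few millimetres within the play under the lips.

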